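Lock the red brush rest onto the stud of the sign painter's board

TASK

Pick up the red brush rest by its comb, lower it flat onto the white board so that the stud's brass head comes up through the big round opening in its foot, then slide it along until the stud is fully home at the end of the narrow slot and the head holds the foot down. Leave it lying flat on the board and square with it, comb towards the board's blue-striped end, and let go; do not disturb the blue brush rest, which has no keyhole.

Things in the scene. Friction and masses are not known exactly. Their poses are not given: they have to be found in the camera images.
- red_rest: Loose red brush rest, yellow lines, 0.16 to 0.3 kg. Foot 6 mm thick, x -87 to +60, y -45 to +45 mm, an upright comb across its +x end (see comb). Keyhole through the foot: round (8-sided) opening 52 mm across centred at x -47, y 0; from it a slot 20 mm wide runs along +x to its end at x +5. Origin: on the underside, where the stud's axis is when fully home in the slot. z up.
- comb (a point): Centre of the red rest's upright comb, at a good height to grip: x +40, y 0, z 52 mm in the rest's frame (52 mm above its underside); same axes. The comb is 18 mm thick along x (grip it across that), 80 mm wide along y, solid up to 66 mm above the underside, with five teeth above, up to 81 mm.
- board: White board fixed to the bench, 210 (x) x 130 (y) x 20 mm, paint-spotted, a blue stripe across its +x end. In its middle a brass stud: shank 10 mm across; head 32 mm across, its underside 12 mm, its top 19 mm above the board's top. Origin: on the stud's axis, at bench height; z up. Set the rest down 47 mm towards +x from home, then slide it 47 mm along -x.
- blue_rest: Loose blue brush rest, a bystander to be left alone: same size, shape, axes and origin as the red one, but its foot has no keyhole, only two small dark screw marks.
There are look-alikes about, which are no part of the job. There is more than one size of the red_rest; the one meant has the size given above.

How it is judged:
By the outcome, as a careful person would: the job done as asked, in the order asked, and still so for the second after the job is handed in, with the robot touching nothing.
It also fails if it takes over 42 s, if anything falls off the work surface, if the arm or the gripper's body presses on something with over 40 N, if the wrist force passes 120 N, or if a joint passes its speed limit or range.

ROBOT

A 7-joint arm with a two-finger parallel gripper is mounted at the origin on the work surface. World frame = base frame: x ahead of the robot, y to its left, z up, the work surface at z = 0. Lengths are in m, angles in rad, forces in N, time in s.
With the tool pointing down it reaches from about 0.4 to 0.85 m from the base axis. Payload 4.5 kg.
Tool frame: the origin (TCP) lies between the finger pads; the fingertips stand 8 mm ahead of it and the grasp point (between the pads) lies 11 mm behind it; z points along the fingers, y is the direction in which the jaws open and shut (so a half turn about z gives the same grasp; the last joint's range is limited). The gripper opens to 88 mm and grips with 3 to 60 N. Pads are 18 mm wide; open, the fingers measure 123 mm over their backs; the gripper's body (75 mm by 187 mm) begins 45 mm behind the grasp point.
Start: joints at [-1.312, 0.689, -0.195, 1.565, 0.157, 0.902, -0.215], TCP at [0.139, 0.609, 0.247] pointing down, gripper open.
Joint ranges: [-3.01, 3.01], [-0.46, 2.08], [-1.47, 1.51], [0.13, 2.56], [-1, 4.14], [0.04, 2.09], [-2.66, 2.66]. Speed limits (rad/s): [2.57, 2.57, 3.14, 3.14, 3.14, 3.14, 3.14].

INTERFACE

Orientations are given as a unit quaternion [x, y, z, w].
In Python, from plant import r gives the robot as it stands.
- The arm moves only by the tool carry_out, never from a script. Its argument "commands" is a list that holds one entry, the list of rows, each a list of 7 numbers: the turn, a rotation vector about the tool's x, y, z in rad, then the shift along the tool's x, y, z in cm, then the finger opening in cm, from 0 to 8.81. A call has 1 to 10 rows; each row is the pose to reach, as a shift and turn from the pose commanded when the call began, along the tool's axes at that moment; what a row does not reach only later rows make up. A row lasts 1/12 s, in which the tool goes at most 41.7 mm and 7.16 degrees, less where a joint would pass 70% of its speed; a pose out of reach is approached as far as the arm can. A call with a gripper value outside its range is refused whole. The fingers move at their own pace and stop on an object; "force" is the grip in N (left out, the last holds). Time passes only in rows, so rows that repeat a pose let the fingers close. It gives the time, the measured TCP pose, the force and the opening at its end, in the units of the state.
- r.get_state(): the state, without advancing time (a new reading comes with each control period).
- r.snapshot(name): name is "scene" or "top"; returns a dict with "pixels" (480x640x3 uint8, red, green, blue), "mtx" (3x3 intrinsics, pixels), "xyz" and "rotation" of the camera in the world. Camera axes: x right, y down, z forward; pixel columns grow to the right and rows downward; lengths in m; the calibration is good to about 2 mm. A picture is of the moment at which its call begins. There is no depth.
- r.finish_job(): hands the job in, once; it reports no verdict.
The state is a dict: "clock": time; "q": joint angles; "qd": joint speeds; "joint_torque": joint torques, N m; "tool_pos": TCP position; "eef_rot": TCP orientation; "contact_force": force on the tool from outside, world axes, zero at the start; "moment": the same for the moment, N m; "opening": opening from 0.0 (shut) to 1.0 (fully open).
Only numpy, scipy, OpenCV 4.12 (cv2) and the standard library are available. Lean on these libraries where they do the work, as an engineer would, in place of code of your own. Each camera call takes 0.05 s, during which the arm holds its last target.

## Working session

There is one attempt and no reset: what is moved stays moved. The work goes in short steps, Python scripts to look and compute and a tool call to move; the robot and the scene stay as the last step left them, time stands still between calls to the robot, and variables do not carry over. Pictures are saved under pics/ and viewed, and the job is handed in when it is done.

Besides the shell and the picture viewer there is one more tool, called after "Call:" by a JSON object that holds its "method" and its "body". carry_out: Moves the arm, as the interface text tells. Its arguments: {"type":"object","properties":{"commands":{"type":"array"},"force":{"type":"number"}},"required":["commands"]}

```bash
ls; mkdir -p pics
python3 - <<'E'
from plant import r
import cv2,numpy as np
s=r.get_state();print(s['clock'],s['tool_pos'],s['eef_rot'],s['opening'])
for n in('scene','top'):
    d=r.snapshot(n);cv2.imwrite(f'pics/{n}0.png',d['pixels'][:,:,::-1]);np.savez(f'{n}0.npz',**d);print(d['mtx'],d['xyz'],d['rotation'])
E
```

```text
pics
0.0 [0.13921838 0.60866558 0.24591424] [ 1.12131272e-01  9.93692972e-01 -9.23923564e-04 -4.26684532e-05] 1.002700196154701
[[478.54329867   0.         328.4178104 ]
 [  0.         478.54329867 238.15500832]
 [  0.           0.           1.        ]] [ 1.10879986 -0.50181535  0.74800125] [ 0.82938448  0.39746598 -0.17398326 -0.35195455]
[[436.20816172   0.         325.2210176 ]
 [  0.         436.20816172 239.23145943]
 [  0.           0.           1.        ]] [ 0.46551713 -0.0646341   0.91293186] [-0.70118366  0.71172503 -0.02028733  0.037113  ]
```

View pics/scene0.png

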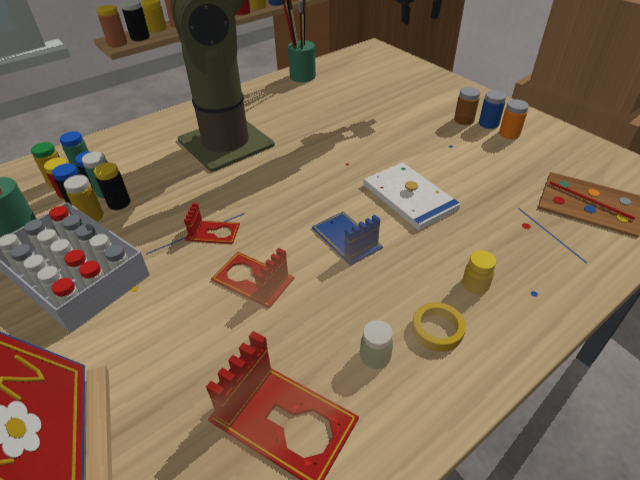

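View pics/top0.png

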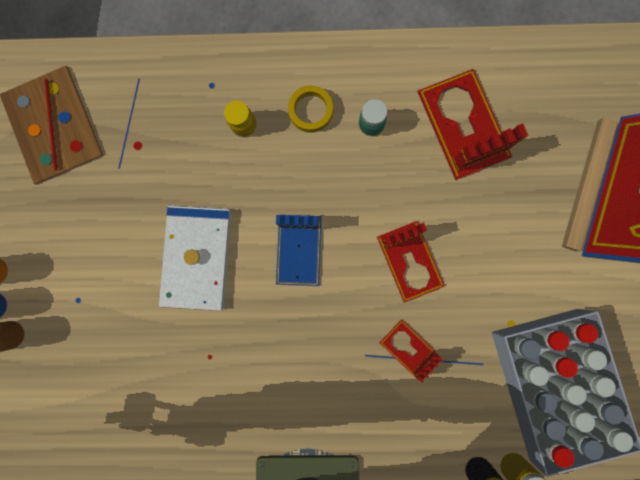

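```bash
cat > h.py <<'E'
import numpy as np,cv2
from scipy.spatial.transform import Rotation as R
def ray(d,uv,z):
    uv=np.atleast_2d(np.array(uv,float));K=d['mtx']
    v=np.c_[(uv-[K[0,2],K[1,2]])/K[0,0],np.ones(len(uv))]@R.from_quat(d['rotation']).as_matrix().T
    p=d['xyz'];return p+v*((z-p[2])/v[:,2])[:,None]
def proj(d,P):
    c=(np.atleast_2d(P)-d['xyz'])@R.from_quat(d['rotation']).as_matrix();K=d['mtx']
    return c[:,:2]/c[:,2:]*K[0,0]+[K[0,2],K[1,2]]
E
python3 - <<'E'
from h import *
t=dict(np.load('top0.npz'));s=dict(np.load('scene0.npz'))
a=cv2.resize(t['pixels'][205:315,360:470],(500,500),interpolation=cv2.INTER_CUBIC)
b=cv2.resize(t['pixels'][200:320,140:240],(417,500),interpolation=cv2.INTER_CUBIC)
cv2.imwrite('pics/crop1.png',np.hstack([a,b])[:,:800,::-1])
a=cv2.resize(s['pixels'][235:315,200:300],(500,400),interpolation=cv2.INTER_CUBIC)
b=cv2.resize(s['pixels'][155:235,355:467],(560,400),interpolation=cv2.INTER_CUBIC)
cv2.imwrite('pics/crop2.png',np.vstack([np.pad(a,((0,0),(0,60),(0,0))),b])[:600,:,::-1])
hsv=cv2.cvtColor(t['pixels'],cv2.COLOR_RGB2HSV)
m=((hsv[...,0]<8)|(hsv[...,0]>172))&(hsv[...,1]>150)&(hsv[...,2]>60)
m|=(hsv[...,0]>18)&(hsv[...,0]<32)&(hsv[...,1]>170)
m=m.astype(np.uint8)*255
m=cv2.morphologyEx(m,cv2.MORPH_CLOSE,np.ones((3,3)))
for c in cv2.findContours(m,cv2.RETR_CCOMP,cv2.CHAIN_APPROX_NONE)[0]:
    A=cv2.contourArea(c)
    if A<60: continue
    print(A,cv2.minAreaRect(c),ray(t,[cv2.minAreaRect(c)[0]],.006)[0].round(4), ( np.array(cv2.minAreaRect(c)[1])*.913/436).round(3))
for n,u in(('headtop',(191.5,257)),):
    print(n,ray(t,[u],.039))
# white board
w=((hsv[...,1]<50)&(hsv[...,2]>150)|(hsv[...,0]>100)&(hsv[...,0]<125)&(hsv[...,1]>120)).astype(np.uint8)*255
w=cv2.morphologyEx(w,cv2.MORPH_CLOSE,np.ones((5,5)))
for c in cv2.findContours(w,cv2.RETR_EXTERNAL,cv2.CHAIN_APPROX_NONE)[0]:
    if cv2.contourArea(c)>2000:
        r_=cv2.minAreaRect(c);bx=cv2.boxPoints(r_);P=ray(t,bx,.02);print('W',r_,P[:,:2].round(4).tolist(),P.mean(0))
E
```

```text
586.5 ((516.7500610351562, 470.2500305175781), (36.76955032348633, 26.16295051574707), 45.0) [ 0.0745 -0.4165  0.006 ] [0.077 0.055]
336.5 ((562.7500610351562, 456.2500305175781), (22.62741470336914, 19.091880798339844), 45.0) [ 0.1009 -0.508   0.006 ] [0.047 0.04 ]
300.5 ((566.5000610351562, 367.0000305175781), (21.466251373291016, 18.335756301879883), 26.56505012512207) [ 0.2739 -0.5254  0.006 ] [0.045 0.038]
292.0 ((558.0, 341.0), (18.0, 20.0), 90.0) [ 0.3256 -0.5114  0.006 ] [0.038 0.042]
305.0 ((587.0000610351562, 332.5000305175781), (20.50609588623047, 19.091880798339844), 45.0) [ 0.3419 -0.5703  0.006 ] [0.043 0.04 ]
1483.0 ((411.3621520996094, 351.28851318359375), (58.05857849121094, 31.2185115814209), 43.40885925292969) [ 0.308  -0.2156  0.006 ] [0.122 0.065]
403.5 ((404.00006103515625, 344.0000305175781), (29.698484420776367, 19.79899024963379), 45.0) [ 0.3228 -0.2011  0.006 ] [0.062 0.041]
108.0 ((191.0, 256.5), (11.0, 12.0), 90.0) [0.5077 0.2383 0.006 ] [0.023 0.025]
2782.0 ((412.4827575683594, 260.2068786621094), (70.93562316894531, 49.02356719970703), 68.19859313964844)
[... 782 characters left out ...]
] [0.19 0.03]
6042.0 ((475.0862121582031, 119.03448486328125), (97.82330322265625, 84.43004608154297), 66.80140686035156) [ 0.7896 -0.3643  0.006 ] [0.205 0.177]
1194.0 ((460.75006103515625, 108.75000762939453), (51.61879348754883, 35.35533905029297), 45.0) [ 0.8127 -0.3351  0.006 ] [0.108 0.074]
headtop [[0.50511017 0.22623442 0.039     ]]
W ((296.5, 248.5), (67.0, 41.0), 90.0) [[0.5903, 0.0573], [0.5888, -0.0276], [0.4511, -0.0259], [0.4523, 0.058]] [0.52062401 0.01544597 0.02      ]
W ((193.20364379882812, 257.6058044433594), (62.21486282348633, 102.09408569335938), 4.698680400848389) [[0.4068, 0.3006], [0.617, 0.2866], [0.604, 0.1564], [0.3949, 0.1727]] [0.50565437 0.22907645 0.02      ]
```

View pics/crop1.png

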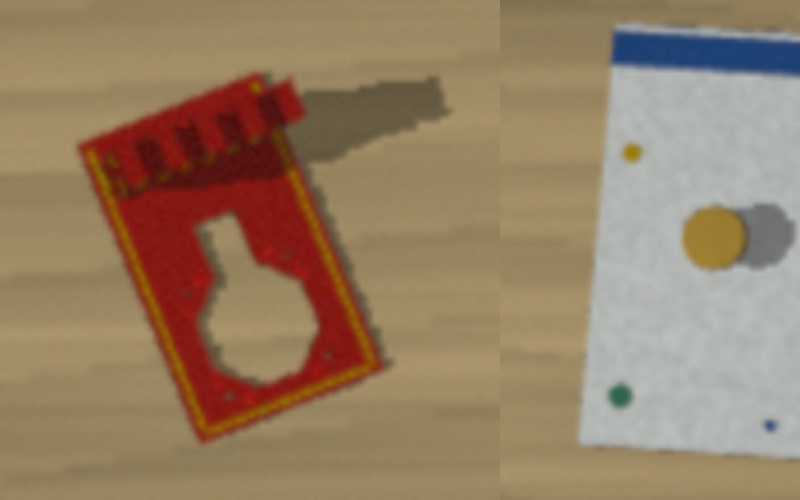

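View pics/crop2.png

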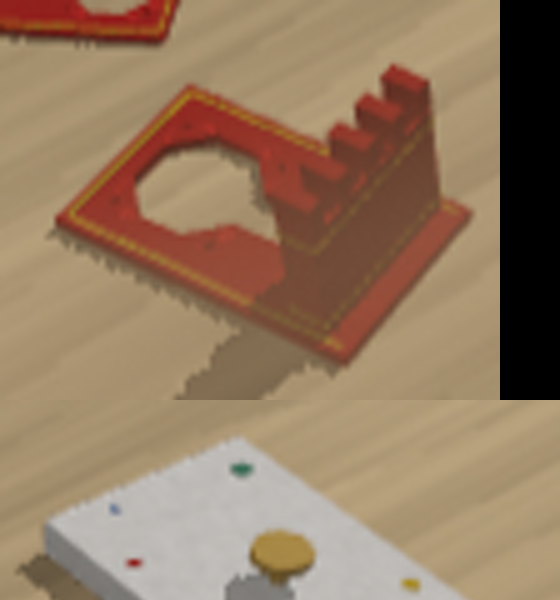

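Medium red rest at (412,260) matches: its foot is ~149 x 95 mm. The big one at (470,125) is ~200 mm and the small one at (411,351) ~105 mm, so both are look-alikes. The enlarged crop confirms the keyhole and comb. Next I fit the poses precisely.

```bash
cat >> h.py <<'E'
def procr(L,W):
    # 2D rigid fit W = R L + t
    lc,wc=L.mean(0),W.mean(0);l=L-lc;w=W-wc
    a=np.arctan2((l[:,0]*w[:,1]-l[:,1]*w[:,0]).sum(),(l*w).sum())
    M=np.array([[np.cos(a),-np.sin(a)],[np.sin(a),np.cos(a)]])
    return a,wc-M@lc,(L@M.T+wc-M@lc-W)
E
python3 - <<'E'
from h import *
t=dict(np.load('top0.npz'));s=dict(np.load('scene0.npz'))
def refine(d,pts):
    g=cv2.cvtColor(d['pixels'],cv2.COLOR_RGB2GRAY);
    return cv2.cornerSubPix(g,np.float32(pts).reshape(-1,1,2),(3,3),(-1,-1),(3,50,.01)).reshape(-1,2)
k=110/500
f=lambda x,y:((x+.5)*k-.5+360,(y+.5)*k-.5+205)
# foot corners: (-87,+45)/( -87,-45)/(60,..) ; image left = +y world
pt=np.array([f(204,440),f(382,368),f(80,147),f(265,74)])
# comb is up in image (+x world): left seen from above with +x up is +y
L=np.array([[-87,45],[-87,-45],[60,45],[60,-45]])/1e3
a,o,res=procr(L,ray(t,pt,.006)[:,:2]);print('red top',np.degrees(a),o,(res*1e3).round(1).tolist())
# scene crop2: scale 5, origin (200,235)
g=lambda x,y:((x+.5)/5-.5+200,(y+.5)/5-.5+235)
ps=np.array([g(190,86),g(57,220),g(472,213),g(348,358)])
# identify by ray
W=ray(s,ps,.006)[:,:2];print('scene W',W.round(4).tolist())
print('top W',ray(t,pt,.006)[:,:2].round(4).tolist())
# board
hsv=cv2.cvtColor(t['pixels'],cv2.COLOR_RGB2HSV);V=t['pixels'].astype(float)
for nm,d in(('top',t),('scene',s)):
    hsv=cv2.cvtColor(d['pixels'],cv2.COLOR_RGB2HSV)
    m=((hsv[...,0]>10)&(hsv[...,0]<28)&(hsv[...,1]>130)&(hsv[...,2]>110)).astype(np.uint8)
    box=(slice(240,275),slice(175,210)) if nm=='top' else (slice(176,194),slice(398,424))
    ys,xs=np.nonzero(m[box]);u=(xs.mean()+box[1].start,ys.mean()+box[0].start);print(nm,'head px',u,len(xs),ray(d,[u],.039)[0])
b=cv2.resize(t['pixels'][195:320,150:240],(576,800),interpolation=cv2.INTER_CUBIC)[:, :]
cv2.imwrite('pics/b1.png',cv2.resize(b,(432,600))[:,:,::-1])
b=cv2.resize(s['pixels'][155:235,355:467],(784,560),interpolation=cv2.INTER_CUBIC)
cv2.imwrite('pics/b2.png',b[:,:,::-1])
E
```

```text
red top 20.723890332729454 [ 0.50416902 -0.21503618] [[-1.9, 0.8], [-1.4, -2.3], [1.8, 0.1], [1.5, 1.3]]
scene W [[0.4078, -0.2045], [0.4405, -0.2875], [0.5455, -0.1519], [0.5764, -0.2336]]
top W [[0.4088, -0.2046], [0.4401, -0.2857], [0.5425, -0.1518], [0.5747, -0.2372]]
top head px (np.float64(190.98159509202455), np.float64(256.5398773006135)) 163 [0.50605531 0.22729964 0.039     ]
scene head px (np.float64(410.7638888888889), np.float64(185.04166666666666)) 72 [0.50667102 0.22496056 0.039     ]
```

View pics/b1.png

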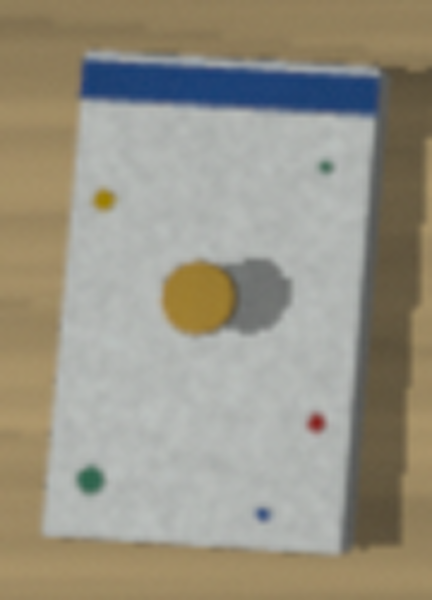

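View pics/b2.png

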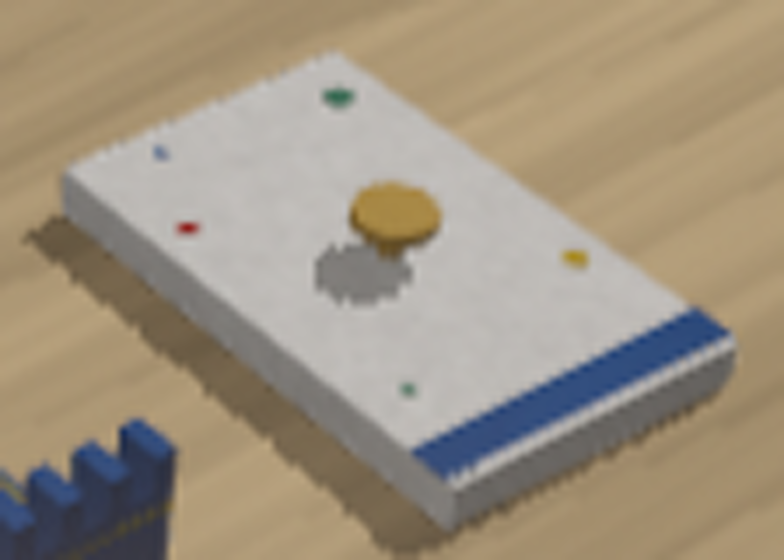

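Run:
```python
from h import *
t=dict(np.load('top0.npz'));s=dict(np.load('scene0.npz'))
L=np.array([[105,65],[105,-65],[-105,65],[-105,-65]])/1e3
p=(np.array([[85,52],[380,70],[43,535],[342,552]])+.5)/4.8-.5+[150,195]
q=(np.array([[735,341],[453,487],[335,52],[65,178]])+.5)/7-.5+[355,155]
for d,x in((t,p),(s,q)):
    W=ray(d,x,.02)[:,:2];a,o,res=procr(L,W);print(np.degrees(a),o,(res*1e3).round(1).tolist())
f=lambda x,y:((x+.5)*.22-.5+360,(y+.5)*.22-.5+205)
LR=np.array([[-87,45],[-87,-45],[60,45],[60,-45]])/1e3
Wt=ray(t,np.array([f(204,440),f(382,368),f(80,147),f(265,74)]),.006)[:,:2]
g=lambda x,y:((x+.5)/5-.5+200,(y+.5)/5-.5+235)
Ws=ray(s,np.array([g(190,86),g(57,220),g(472,213),g(348,358)]),.006)[:,:2]
for W in(Wt,Ws):
    a,o,res=procr(LR,W);M=np.array([[np.cos(a),-np.sin(a)],[np.sin(a),np.cos(a)]]);print(np.degrees(a),o,'comb',o+M@[.04,0],(res*1e3).round(1).tolist())
from plant import r
st=r.get_state();Rm=R.from_quat(st['eef_rot']).as_matrix();print(Rm.round(4),st['tool_pos'])
```

```text
-4.180398783599696 [0.50567381 0.22767351] [[0.8, 0.3], [1.5, -0.4], [-0.8, 0.7], [-1.5, -0.5]]
-3.783966917621243 [0.50655927 0.22629703] [[2.3, 1.3], [2.6, -0.7], [-0.9, -0.7], [-4.0, 0.2]]
20.723890332729454 [ 0.50416902 -0.21503618] comb [ 0.54158088 -0.20088159] [[-1.9, 0.8], [-1.4, -2.3], [1.8, 0.1], [1.5, 1.3]]
21.24004264818039 [ 0.50512371 -0.21450045] comb [ 0.54240654 -0.20000941] [[-0.0, 0.5], [-0.2, -0.5], [-0.7, 1.1], [0.9, -1.1]]
[[-9.749e-01  2.228e-01 -2.000e-04]
 [ 2.228e-01  9.749e-01 -1.700e-03]
 [-2.000e-04 -1.700e-03 -1.000e+00]] [0.13924504 0.60869262 0.24597949]
```

```bash
cat >> h.py <<'E'
def go(st,pos,yaw):
    """yaw: world angle (deg) of tool y axis, tool pointing straight down"""
    R0=R.from_quat(st['eef_rot']).as_matrix();y=np.array([np.cos(np.radians(yaw)),np.sin(np.radians(yaw)),0]);z=np.array([0,0,-1.])
    T=np.c_[np.cross(y,z),y,z]
    rv=R.from_matrix(R0.T@T).as_rotvec();d=R0.T@(np.array(pos)-st['tool_pos'])*100
    print('turn',rv.round(4),'shift cm',d.round(3),'rows',max(np.linalg.norm(d)/4.17,np.degrees(np.linalg.norm(rv))/7.16).round(1))
def show(st):
    Rm=R.from_quat(st['eef_rot']).as_matrix();print(round(st['clock'],2),'pos',st['tool_pos'].round(4),'yaw',np.degrees(np.arctan2(Rm[1,1],Rm[0,1])).round(2),'z',Rm[:,2].round(4),'F',np.round(st['contact_force'],1),'op',round(st['opening'],3))
E
python3 - <<'E'
from h import *
from plant import r
s=r.get_state();show(s);go(s,(.46,.35,.24),50)
E
```

```text
0.1 pos [0.1392 0.6087 0.246 ] yaw 77.13 z [-2.0e-04 -1.7e-03 -1.0e+00] F [1.  0.6 0.4] op 0.999
turn [-0.0016  0.0006  0.4734] shift cm [-37.033 -18.071   0.635] rows 9.9
```

Call:
{"method": "carry_out", "body": {"commands": [[[0,0,0.12,-9,-4.5,0.2,5],[0,0,0.24,-18,-9,0.3,5],[0,0,0.36,-28,-13.5,0.5,5],[0,0,0.47,-37,-18,0.6,5],[0,0,0.47,-37,-18,0.6,5],[0,0,0.47,-37,-18,0.6,5],[0,0,0.47,-37,-18,0.6,5],[0,0,0.47,-37,-18,0.6,5],[0,0,0.47,-37,-18,0.6,5],[0,0,0.47,-37,-18,0.6,5]]], "force": 30}}

```text
clock: 0.93
tool_pos: [0.4619, 0.3487, 0.2404]
eef_rot: [0.341, 0.94, -0.001, 0.0]
contact_force: [0.9, 0.4, -0.1]
opening: 0.57
```

Run:
```python
from h import *
from plant import r
s=r.get_state();show(s);go(s,(.60,.0,.24),35)
```

```text
0.93 pos [0.4619 0.3487 0.2404] yaw 50.1 z [ 1.0e-04 -1.2e-03 -1.0e+00] F [ 0.9  0.4 -0.1] op 0.57
turn [-0.0008  0.0009  0.2635] shift cm [-32.964 -17.887   0.082] rows 9.0
```

Call:
{"method": "carry_out", "body": {"commands": [[[0,0,0.1,-33,-17.9,0,5],[0,0,0.2,-33,-17.9,0,5],[0,0,0.26,-33,-17.9,0,5],[0,0,0.26,-33,-17.9,0,5],[0,0,0.26,-33,-17.9,0,5],[0,0,0.26,-33,-17.9,0,5],[0,0,0.26,-33,-17.9,0,5],[0,0,0.26,-33,-17.9,0,5],[0,0,0.26,-33,-17.9,0,5]]]}}

```text
clock: 1.68
tool_pos: [0.5987, 0.0009, 0.2404]
eef_rot: [0.459, 0.888, -0.0, -0.0]
contact_force: [0.2, 1.8, 0.1]
opening: 0.568
```

Run:
```python
from h import *
from plant import r
s=r.get_state();show(s);go(s,(.542,-.2005,.14),21)
```

```text
1.68 pos [0.5987 0.0009 0.2404] yaw 35.3 z [-8.e-04  1.e-04 -1.e+00] F [0.2 1.8 0.1] op 0.568
turn [-0.0006 -0.0005  0.2495] shift cm [-13.167 -16.265  10.041] rows 5.6
```

Call:
{"method": "carry_out", "body": {"commands": [[[0,0,0.12,-13.2,-16.3,4,5],[0,0,0.25,-13.2,-16.3,6,5],[0,0,0.25,-13.2,-16.3,8,5],[0,0,0.25,-13.2,-16.3,10,5],[0,0,0.25,-13.2,-16.3,10,5],[0,0,0.25,-13.2,-16.3,10,5],[0,0,0.25,-13.2,-16.3,10,5],[0,0,0.25,-13.2,-16.3,10,5]]]}}

```text
clock: 2.35
tool_pos: [0.5404, -0.2004, 0.1395]
eef_rot: [0.568, 0.823, -0.001, -0.001]
contact_force: [1.1, 0.7, 0.6]
opening: 0.565
```

Run:
```python
from h import *
from plant import r
s=r.get_state();show(s);go(s,(.542,-.2005,.041),21)
d=r.snapshot('scene');cv2.imwrite('pics/s1.png',d['pixels'][:,:,::-1])
```

```text
2.35 pos [ 0.5404 -0.2004  0.1395] yaw 20.77 z [-2.9e-03  4.0e-04 -1.0e+00] F [1.1 0.7 0.6] op 0.565
turn [-0.0026 -0.0014 -0.0039] shift cm [-0.08   0.174  9.847] rows 2.4
```

View pics/s1.png

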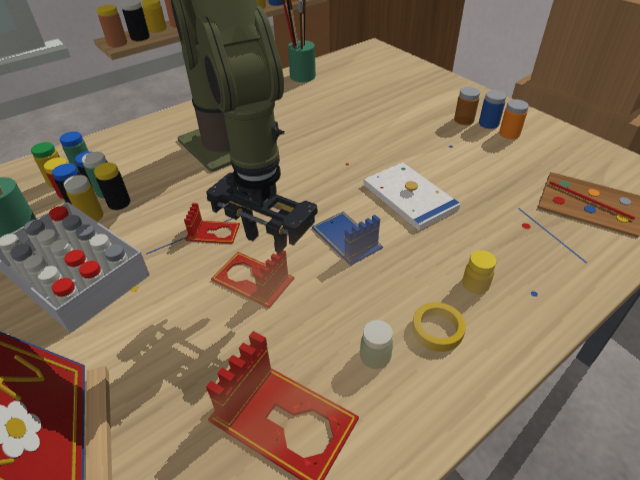

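The picture shows the fingers at (252,225) and (280,240) straddling the line over the comb at (272,270). I descend now.

Call:
{"method": "carry_out", "body": {"commands": [[[0,0,0,0,0.15,2.5,5],[0,0,0,0,0.15,5,5],[0,0,0,0,0.15,7,5],[0,0,0,0,0.15,8.5,5],[0,0,0,0,0.15,9.8,5],[0,0,0,0,0.15,9.8,5],[0,0,0,0,0.15,9.8,5]]]}}

```text
clock: 2.98
tool_pos: [0.5439, -0.1972, 0.0429]
eef_rot: [0.566, 0.824, 0.0, -0.0]
contact_force: [-0.9, 0.0, 0.4]
opening: 0.57
```

Run:
```python
from h import *
from plant import r
s=r.get_state();show(s);go(s,(.542,-.2005,.041),21)
d=r.snapshot('scene');cv2.imwrite('pics/s2.png',cv2.resize(d['pixels'][170:320,180:380],(800,600))[:,:,::-1])
```

```text
2.98 pos [ 0.5439 -0.1972  0.0429] yaw 21.07 z [ 3.e-04  7.e-04 -1.e+00] F [-0.9  0.   0.4] op 0.57
turn [ 0.0005 -0.0005  0.0012] shift cm [-0.244 -0.298  0.188] rows 0.1
```

View pics/s2.png

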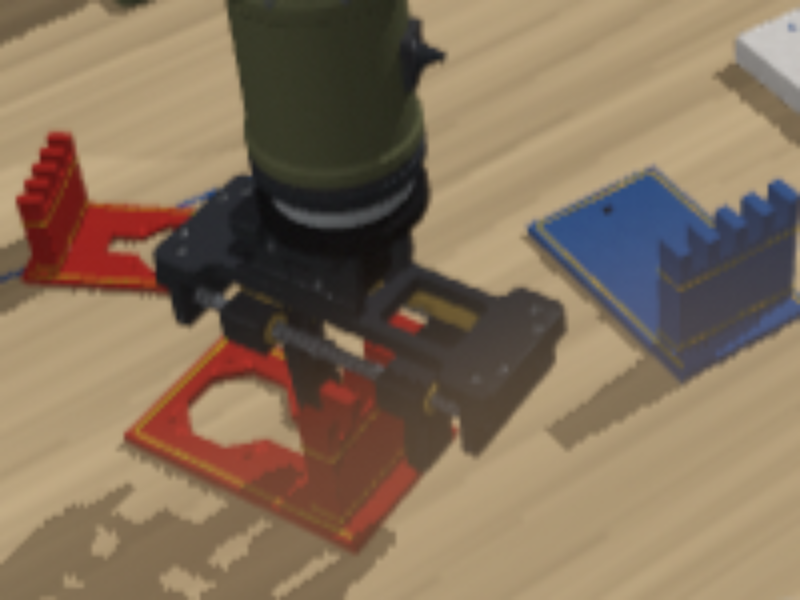

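The fingers straddle the comb, at crop (310,360) and (425,420). I trim by a few mm and close.

Call:
{"method": "carry_out", "body": {"commands": [[[0,0,0,-0.2,-0.3,0.2,5],[0,0,0,-0.2,-0.3,0.2,3],[0,0,0,-0.2,-0.3,0.2,1],[0,0,0,-0.2,-0.3,0.2,1],[0,0,0,-0.2,-0.3,0.2,1],[0,0,0,-0.2,-0.3,0.2,1],[0,0,0,-0.2,-0.3,0.2,1],[0,0,0,-0.2,-0.3,0.2,1],[0,0,0,-0.2,-0.3,0.2,1],[0,0,0,-0.2,-0.3,0.2,1]]], "force": 40}}

```text
clock: 3.87
tool_pos: [0.5415, -0.2012, 0.0409]
eef_rot: [0.567, 0.824, 0.0, 0.0]
contact_force: [0.6, 1.7, 2.9]
opening: 0.203
```

Run:
```python
from h import *
from plant import r
s=r.get_state();show(s);go(s,(.542,-.2005,.22),21)
```

```text
3.87 pos [ 0.5415 -0.2012  0.0409] yaw 20.98 z [ 7.e-04  1.e-04 -1.e+00] F [0.6 1.7 2.9] op 0.203
turn [ 0.0007  0.0002 -0.0004] shift cm [  0.049   0.082 -17.911] rows 4.3
```

Opening 0.203 × 88 ≈ 18 mm, so the comb is held. Lift.

Call:
{"method": "carry_out", "body": {"commands": [[[0,0,0,0,0,-1,1],[0,0,0,0,0,-3,1],[0,0,0,0,0,-6,1],[0,0,0,0,0,-9,1],[0,0,0,0,0,-12,1],[0,0,0,0,0,-15,1],[0,0,0,0,0,-17,1],[0,0,0,0,0,-18,1],[0,0,0,0,0,-18,1]]]}}

```text
clock: 4.62
tool_pos: [0.5419, -0.2018, 0.2228]
eef_rot: [0.567, 0.824, 0.001, 0.002]
contact_force: [0.1, 0.8, -2.5]
opening: 0.204
```

Run:
```python
from h import *
from plant import r
s=r.get_state();show(s);go(s,(.62,.0,.22),10);print(s['moment'])
d=r.snapshot('scene');cv2.imwrite('pics/s3.png',d['pixels'][:,:,::-1])
```

```text
4.62 pos [ 0.5419 -0.2018  0.2228] yaw 20.95 z [ 0.0035 -0.0011 -1.    ] F [ 0.1  0.8 -2.5] op 0.204
turn [0.003  0.002  0.1911] shift cm [16.049 14.509  0.287] rows 5.2
[-0.06643617 -0.07569657  0.01070362]
```

View pics/s3.png

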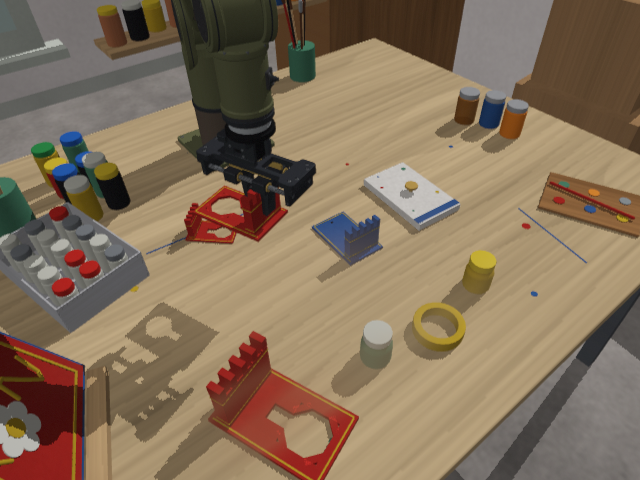

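The rest hangs level in the gripper at (240,210). Next I carry it over.

Call:
{"method": "carry_out", "body": {"commands": [[[0,0,0.05,2,1.8,0,1],[0,0,0.1,5,4.5,0,1],[0,0,0.15,8,7.2,0,1],[0,0,0.19,11,10,0,1],[0,0,0.19,14,12.7,0,1],[0,0,0.19,16,14.5,0,1],[0,0,0.19,16,14.5,0,1]]]}}

```text
clock: 5.25
tool_pos: [0.62, 0.0104, 0.218]
eef_rot: [0.638, 0.77, 0.002, -0.003]
contact_force: [-0.0, 1.2, -2.9]
opening: 0.2
```

Run:
```python
from h import *
from plant import r
s=r.get_state();show(s);go(s,(.593,.221,.18),-4)
```

```text
5.25 pos [0.62   0.0104 0.218 ] yaw 10.75 z [-0.0022  0.0069 -1.    ] F [-0.   1.2 -2.9] op 0.2
turn [-0.0018 -0.007   0.2574] shift cm [21.167  1.283  3.947] rows 5.2
```

Call:
{"method": "carry_out", "body": {"commands": [[[0,0,0.05,3,0.2,0,1],[0,0,0.1,6,0.5,0,1],[0,0,0.15,9,0.8,1,1],[0,0,0.2,12,1,2,1],[0,0,0.25,15,1.3,3,1],[0,0,0.25,18,1.3,4,1],[0,0,0.25,21,1.3,4,1],[0,0,0.25,21.5,1.3,4,1],[0,0,0.25,21.5,1.3,4,1],[0,0,0.25,21.5,1.3,4,1]]]}}

```text
clock: 6.08
tool_pos: [0.5937, 0.2125, 0.1792]
eef_rot: [0.733, 0.68, -0.002, 0.0]
contact_force: [0.7, -1.9, -2.6]
opening: 0.199
```

Run:
```python
from h import *
from plant import r
s=r.get_state();show(s);go(s,(.593,.221,.11),-4)
d=r.snapshot('scene');cv2.imwrite('pics/s4.png',cv2.resize(d['pixels'][70:270,300:540],(720,600))[:,:,::-1]);np.savez('s4.npz',**d)
d=r.snapshot('top');cv2.imwrite('pics/t4.png',cv2.resize(d['pixels'][140:340,120:340],(660,600))[:,:,::-1])
```

```text
6.08 pos [0.5937 0.2125 0.1792] yaw -4.24 z [-0.0023 -0.0025 -1.    ] F [ 0.7 -1.9 -2.6] op 0.199
turn [-0.0021  0.0026 -0.0041] shift cm [ 0.861 -0.123  6.922] rows 1.7
```

View pics/s4.png

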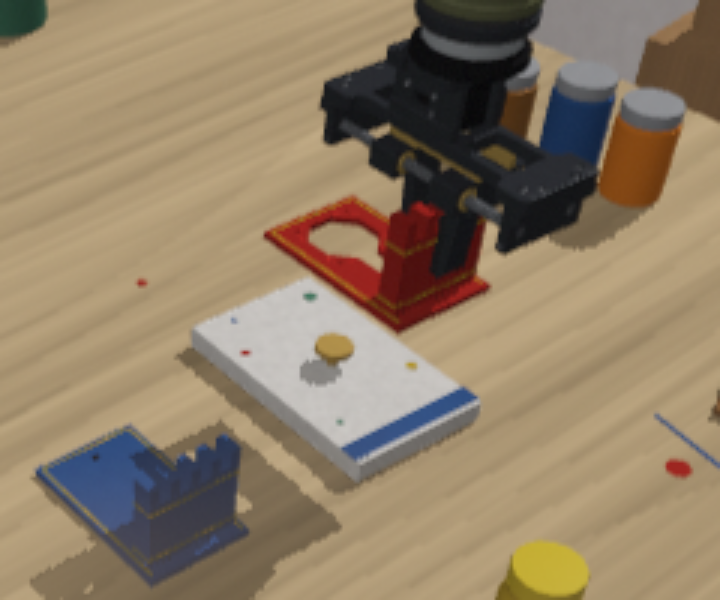

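View pics/t4.png

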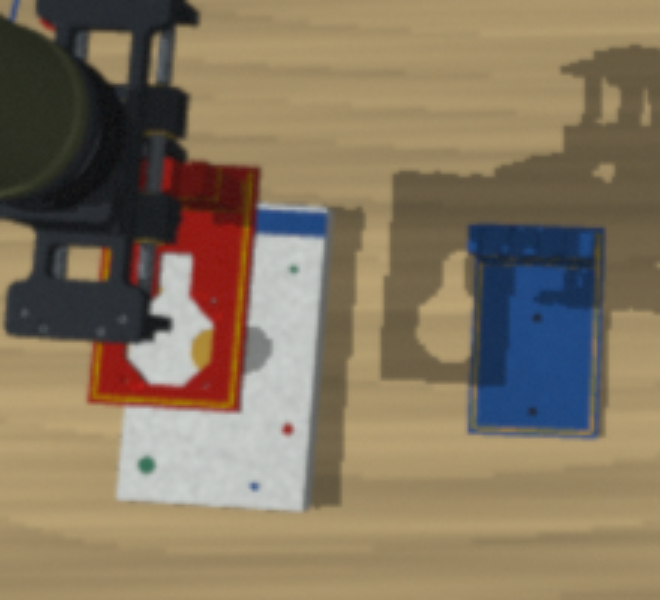

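Run:
```python
from h import *
d=dict(np.load('s4.npz'))
p=(np.array([[352,196],[264,236],[400,331],[489,287]])+.5)/3-.5+[300,70]
L=np.array([[-87,45],[-87,-45],[60,-45],[60,45]])/1e3
for z in(.142,.146):
    a,o,res=procr(L,ray(d,p,z)[:,:2]);M=np.array([[np.cos(a),-np.sin(a)],[np.sin(a),np.cos(a)]])
    print(np.degrees(a),o,'comb',o+M@[.04,0],(res*1e3).round(1).tolist())
```

```text
-3.761384074030191 [0.55354707 0.21676243] comb [0.5934609  0.21413838] [[1.8, -2.0], [-1.3, 0.6], [-0.9, 0.2], [0.4, 1.2]]
-3.761384074030167 [0.55730101 0.21201351] comb [0.59721485 0.20938945] [[1.3, -1.7], [-1.8, 0.3], [-0.4, -0.1], [0.9, 1.4]]
```

Pose in hand agrees with the tool. Move over and descend to just above the head.

Call:
{"method": "carry_out", "body": {"commands": [[[0,0,0,0.5,-0.1,1,1],[0,0,0,0.9,-0.1,3,1],[0,0,0,0.9,-0.1,5,1],[0,0,0,0.9,-0.1,6.9,1],[0,0,0,0.9,-0.1,6.9,1],[0,0,0,0.9,-0.1,6.9,1],[0,0,0,0.9,-0.1,6.9,1]]]}}

```text
clock: 6.77
tool_pos: [0.595, 0.2225, 0.1124]
eef_rot: [0.733, 0.68, 0.001, 0.0]
contact_force: [1.0, 0.8, -2.8]
opening: 0.205
```

Run:
```python
from h import *
from plant import r
s=r.get_state();show(s);go(s,(.593,.221,.062),-4)
d=r.snapshot('scene');cv2.imwrite('pics/s5.png',cv2.resize(d['pixels'][90:240,320:500],(720,600))[:,:,::-1])
d=r.snapshot('top');cv2.imwrite('pics/t5.png',cv2.resize(d['pixels'][170:320,130:280],(600,600))[:,:,::-1])
```

```text
6.77 pos [0.595  0.2225 0.1124] yaw -4.3 z [ 1.4e-03  2.0e-04 -1.0e+00] F [ 1.   0.8 -2.8] op 0.205
turn [ 0.0014 -0.0003 -0.0053] shift cm [-0.162 -0.192  5.04 ] rows 1.2
```

View pics/s5.png

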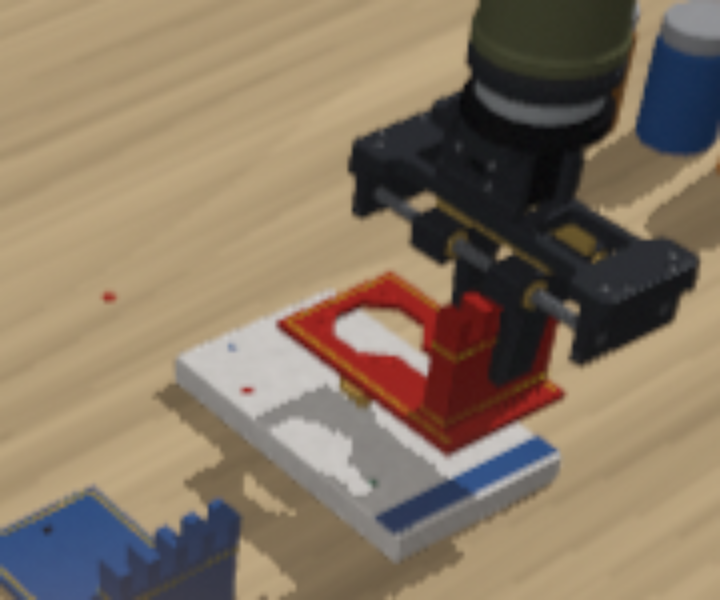

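View pics/t5.png

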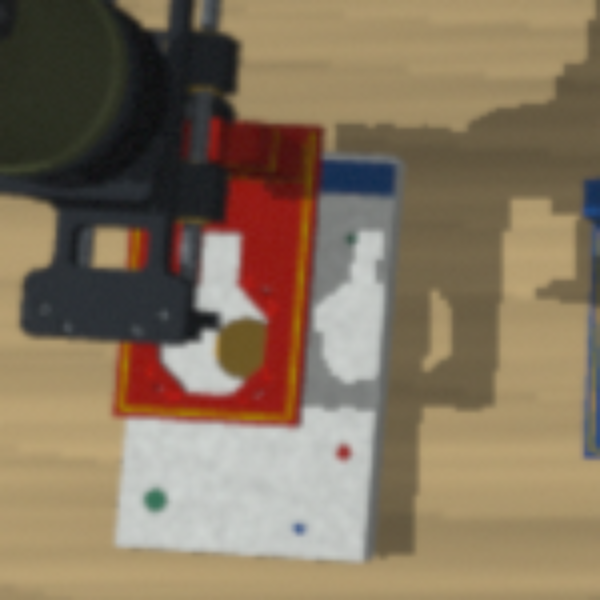

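Call:
{"method": "carry_out", "body": {"commands": [[[0,0,0,-0.2,-0.2,0.7,1],[0,0,0,-0.2,-0.2,1.5,1],[0,0,0,-0.2,-0.2,2.2,1],[0,0,0,-0.2,-0.2,2.2,1],[0,0,0,-0.2,-0.2,2.2,1]]]}}

```text
clock: 7.28
tool_pos: [0.5914, 0.221, 0.0889]
eef_rot: [0.733, 0.681, -0.001, -0.0]
contact_force: [0.1, 0.2, -3.1]
opening: 0.199
```

Run:
```python
from h import *
from plant import r
s=r.get_state();show(s);go(s,(.593,.221,.062),-4)
d=r.snapshot('scene');cv2.imwrite('pics/s6.png',cv2.resize(d['pixels'][130:230,340:480],(784,560))[:,:,::-1]);np.savez('s6.npz',**d)
d=r.snapshot('top');cv2.imwrite('pics/t6.png',cv2.resize(d['pixels'][190:290,140:240],(600,600))[:,:,::-1]);np.savez('t6.npz',**d)
```

```text
7.28 pos [0.5914 0.221  0.0889] yaw -4.23 z [-1.4e-03 -4.0e-04 -1.0e+00] F [ 0.1  0.2 -3.1] op 0.199
turn [-0.0014  0.0005 -0.0041] shift cm [0.014 0.161 2.692] rows 0.6
```

View pics/s6.png

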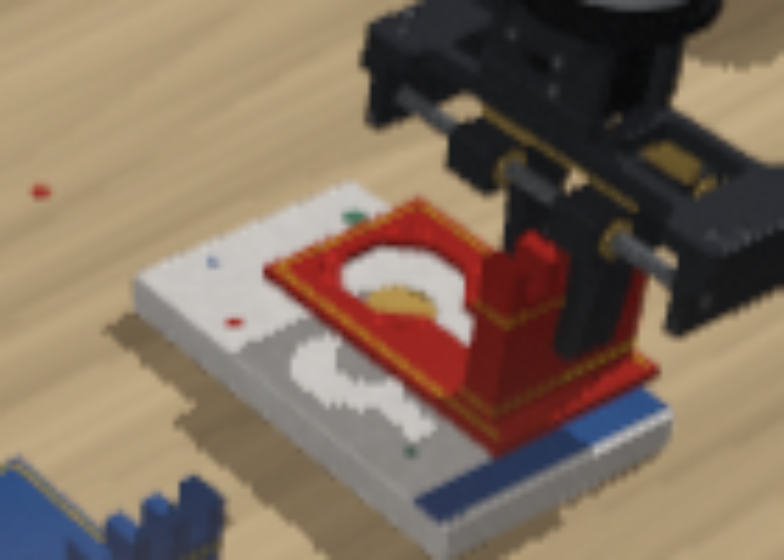

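View pics/t6.png

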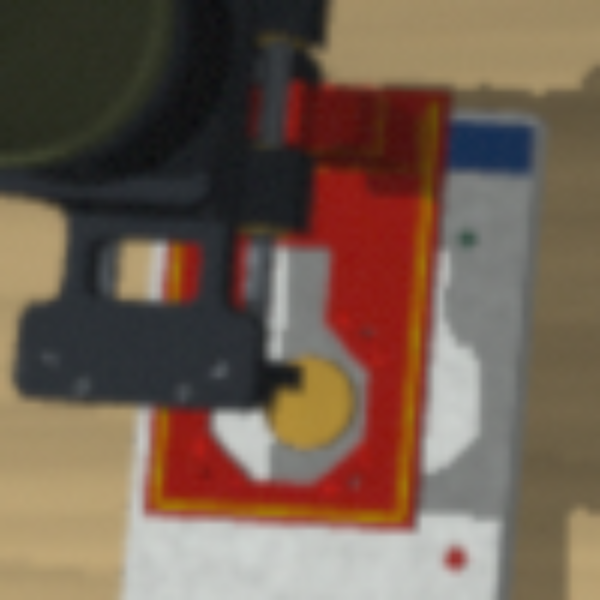

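In the top crop the hole centre is about (289,403) and the head (311,402). After the ~15 px parallax the error is ~2 mm. In the scene view the head shows inside the opening. Lower to contact.

Call:
{"method": "carry_out", "body": {"commands": [[[0,0,0,0,0.1,0.7,1],[0,0,0,0,0.1,1.4,1],[0,0,0,0,0.1,2,1],[0,0,0,0,0.1,2.5,1],[0,0,0,0,0.1,2.6,1],[0,0,0,0,0.1,2.6,1],[0,0,0,0,0.1,2.6,1]]]}}

```text
clock: 7.97
tool_pos: [0.593, 0.2211, 0.0637]
eef_rot: [0.733, 0.68, 0.0, 0.0]
contact_force: [-0.6, -0.3, -3.1]
opening: 0.202
```

Run:
```python
from h import *
from plant import r
s=r.get_state();show(s);go(s,(.593,.221,.061),-4)
d=r.snapshot('scene');cv2.imwrite('pics/s7.png',cv2.resize(d['pixels'][130:230,340:480],(784,560))[:,:,::-1]);np.savez('s7.npz',**d)
d=r.snapshot('top');cv2.imwrite('pics/t7.png',cv2.resize(d['pixels'][190:290,140:240],(600,600))[:,:,::-1]);np.savez('t7.npz',**d)
```

```text
7.97 pos [0.593  0.2211 0.0637] yaw -4.24 z [ 0.  0. -1.] F [-0.6 -0.3 -3.1] op 0.202
turn [ 0.     -0.     -0.0042] shift cm [-0.006 -0.003  0.265] rows 0.1
```

View pics/s7.png

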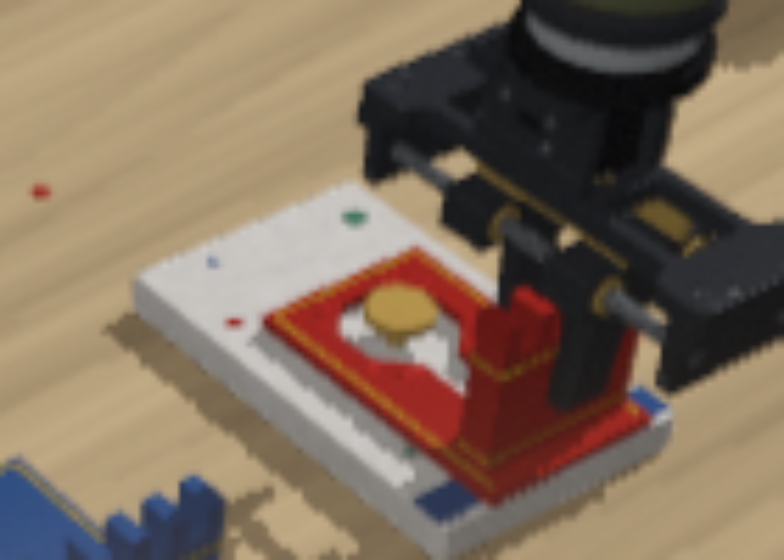

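View pics/t7.png

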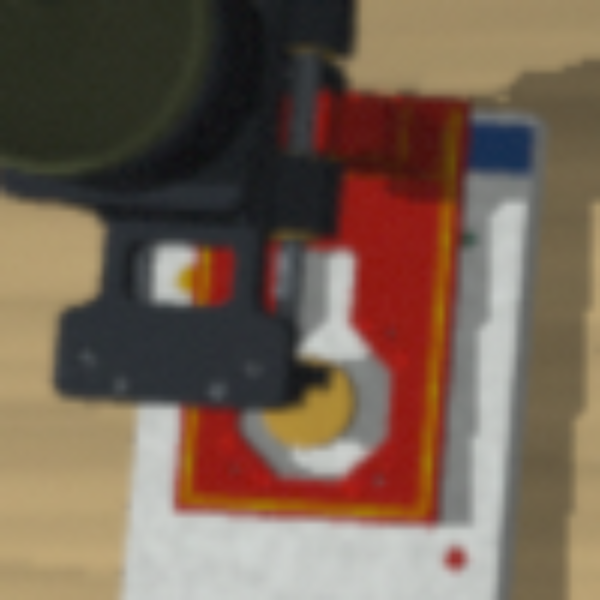

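The head is through the opening, at scene crop (400,310), and ~3 mm remain to the board.

Call:
{"method": "carry_out", "body": {"commands": [[[0,0,0,0,0,0.1,1],[0,0,0,0,0,0.2,1],[0,0,0,0,0,0.3,1],[0,0,0,0,0,0.3,1],[0,0,0,0,0,0.3,1]]]}}

```text
clock: 8.48
tool_pos: [0.5931, 0.2211, 0.0609]
eef_rot: [0.733, 0.68, 0.0, 0.0]
contact_force: [0.2, -0.5, -0.6]
opening: 0.195
```

Run:
```python
from h import *
from plant import r
s=r.get_state();show(s);print(s['moment'])
```

```text
8.48 pos [0.5931 0.2211 0.0609] yaw -4.24 z [ 3.e-04  2.e-04 -1.e+00] F [ 0.2 -0.5 -0.6] op 0.195
[-0.09402154  0.09851719  0.05302169]
```

Contact is light. Slide 40 mm along tool -y first.

Call:
{"method": "carry_out", "body": {"commands": [[[0,0,0,0,-0.3,0,1],[0,0,0,0,-0.8,0,1],[0,0,0,0,-1.3,0,1],[0,0,0,0,-1.8,0,1],[0,0,0,0,-2.3,0,1],[0,0,0,0,-2.8,0,1],[0,0,0,0,-3.3,0,1],[0,0,0,0,-3.8,0,1],[0,0,0,0,-4,0,1],[0,0,0,0,-4,0,1]]]}}

```text
clock: 9.32
tool_pos: [0.5523, 0.2242, 0.0609]
eef_rot: [0.733, 0.681, -0.0, -0.0]
contact_force: [-0.9, 0.9, 2.9]
opening: 0.204
```

Run:
```python
from h import *
from plant import r
s=r.get_state();show(s);print(s['moment'])
d=r.snapshot('scene');cv2.imwrite('pics/s8.png',cv2.resize(d['pixels'][130:230,340:480],(784,560))[:,:,::-1]);np.savez('s8.npz',**d)
```

```text
9.32 pos [0.5523 0.2242 0.0609] yaw -4.21 z [-8.e-04  1.e-04 -1.e+00] F [-0.9  0.9  2.9] op 0.204
[-0.03903412  0.05806498  0.00964175]
```

View pics/s8.png

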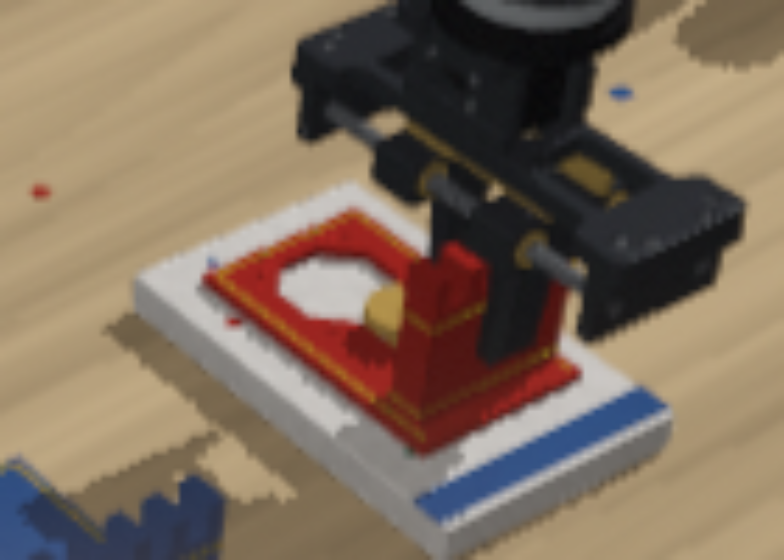

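Sliding freely, with the head over the slot. Approach the end slowly.

Call:
{"method": "carry_out", "body": {"commands": [[[0,0,0,0,-0.2,0,1],[0,0,0,0,-0.4,0,1],[0,0,0,0,-0.5,0,1],[0,0,0,0,-0.6,0,1],[0,0,0,0,-0.7,0,1],[0,0,0,0,-0.7,0,1],[0,0,0,0,-0.7,0,1]]]}}

```text
clock: 9.95
tool_pos: [0.5465, 0.2245, 0.0609]
eef_rot: [0.733, 0.68, 0.0, 0.0]
contact_force: [2.5, 0.6, 1.8]
opening: 0.199
```

Run:
```python
from h import *
from plant import r
s=r.get_state();show(s);print(s['moment'])
```

```text
9.95 pos [0.5465 0.2245 0.0609] yaw -4.25 z [ 8.e-04  2.e-04 -1.e+00] F [2.5 0.6 1.8] op 0.199
[-0.11110948 -0.49163855  0.00208125]
```

Call:
{"method": "carry_out", "body": {"commands": [[[0,0,0,0,-0.1,0,1],[0,0,0,0,-0.2,0,1],[0,0,0,0,-0.2,0,1],[0,0,0,0,-0.2,0,1]]]}}

```text
clock: 10.28
tool_pos: [0.5456, 0.2246, 0.061]
eef_rot: [0.733, 0.68, 0.001, 0.001]
contact_force: [5.7, -0.3, 1.8]
opening: 0.203
```

Run:
```python
from h import *
from plant import r
s=r.get_state();show(s);print(s['moment'])
```

```text
10.28 pos [0.5456 0.2246 0.061 ] yaw -4.27 z [ 3.e-03  4.e-04 -1.e+00] F [ 5.7 -0.3  1.8] op 0.203
[-0.15339768 -0.84107734  0.04032241]
```

End stop reached at the expected position (0.5456 against 0.546). I release gently, with the command relaxed to about zero push.

Call:
{"method": "carry_out", "body": {"commands": [[[0,0,0,0,0.1,0,1],[0,0,0,0,0.1,0,1],[0,0,0,0,0.1,0,2.4],[0,0,0,0,0.1,0,3.5],[0,0,0,0,0.1,0,3.5],[0,0,0,0,0.1,0,3.5],[0,0,0,0,0.1,0,3.5]]]}}

```text
clock: 10.87
tool_pos: [0.5443, 0.2246, 0.0604]
eef_rot: [0.733, 0.681, -0.001, -0.0]
contact_force: [0.3, 0.4, 0.1]
opening: 0.399
```

Run:
```python
from h import *
from plant import r
s=r.get_state();show(s);print(s['moment'])
```

```text
10.87 pos [0.5443 0.2246 0.0604] yaw -4.22 z [-1.6e-03 -2.0e-04 -1.0e+00] F [0.3 0.4 0.1] op 0.399
[-0.1018241   0.02698404  0.00985311]
```

Released. I rise slowly straight up, then clear the view by moving towards the robot's side.

Call:
{"method": "carry_out", "body": {"commands": [[[0,0,0,0,0,-1,3.5],[0,0,0,0,0,-2.5,3.5],[0,0,0,0,0,-5,3.5],[0,0,0,0,0,-8,3.5],[0,0,0,0,0,-12,3.5],[0,0,0,0,0,-16,3.5],[0,0,0,10,0,-18,3.5],[0,0,0,20,0,-18,3.5],[0,0,0,20,0,-18,3.5],[0,0,0,20,0,-18,3.5]]]}}

```text
clock: 11.7
tool_pos: [0.5569, 0.3914, 0.2399]
eef_rot: [0.733, 0.68, 0.001, -0.0]
contact_force: [0.9, -0.4, -0.3]
opening: 0.394
```

Run:
```python
from h import *
from plant import r
s=r.get_state();show(s)
d=r.snapshot('scene');cv2.imwrite('pics/s9.png',cv2.resize(d['pixels'][140:240,340:480],(784,560),interpolation=cv2.INTER_CUBIC)[:,:,::-1]);np.savez('s9.npz',**d)
d=r.snapshot('top');cv2.imwrite('pics/t9.png',cv2.resize(d['pixels'][200:320,150:270],(600,600),interpolation=cv2.INTER_CUBIC)[:,:,::-1]);np.savez('t9.npz',**d)
cv2.imwrite('pics/t9f.png',d['pixels'][:,:,::-1])
```

```text
11.7 pos [0.5569 0.3914 0.2399] yaw -4.26 z [ 5.e-04  9.e-04 -1.e+00] F [ 0.9 -0.4 -0.3] op 0.394
```

View pics/s9.png

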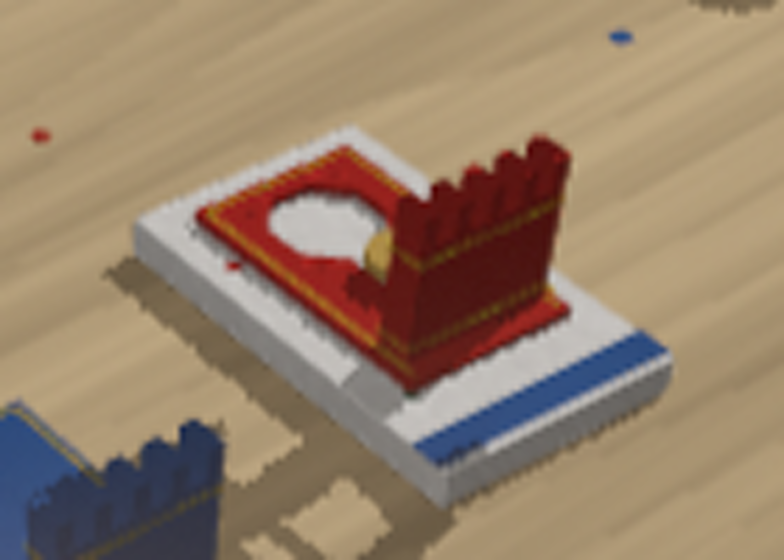

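View pics/t9.png

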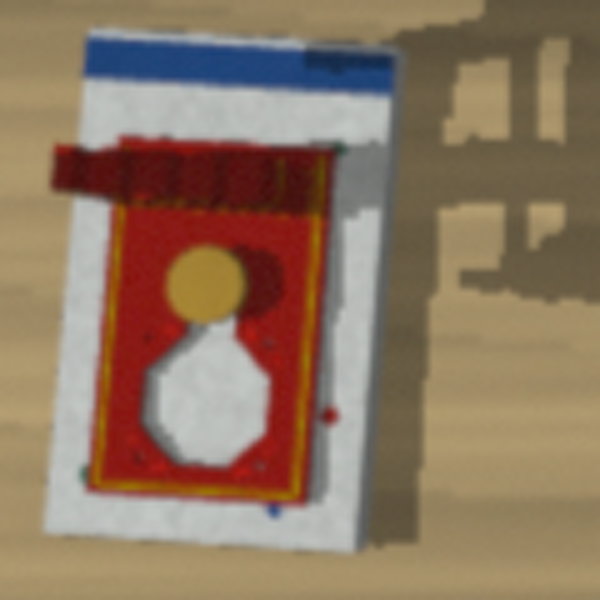

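The head at top crop (207,285) covers the slot's end; the comb is towards the stripe and the foot looks flat. Numeric check follows.

Run:
```python
from h import *
t=dict(np.load('t9.npz'));s=dict(np.load('s9.npz'))
L=np.array([[-87,45],[-87,-45],[60,-45],[60,45]])/1e3
p=(np.array([[88,490],[306,503],[332,150],[118,137]])+.5)/5-.5+[150,200]
q=(np.array([[347,147],[197,214],[412,385],[571,308]])+.5)/5.6-.5+[340,140]
for d,x in((t,p),(s,q)):
    for z in(.026,):
        a,o,res=procr(L,ray(d,x,z)[:,:2]);c=np.radians(-4);v=o-[.506,.2268]
        print('yaw',np.degrees(a).round(2),o.round(4),'in board mm',(np.array([np.cos(c)*v[0]+np.sin(c)*v[1],-np.sin(c)*v[0]+np.cos(c)*v[1]])*1e3).round(1),(res*1e3).round(1).tolist())
print('head',ray(t,[(np.array([207,284])+.5)/5-.5+[150,200]],.039))
b=dict(np.load('top0.npz'))
D=cv2.absdiff(b['pixels'],t['pixels'])[210:290,270:325].max(2);print('blue diff',(D>60).sum())
for d in(b,t):
    h=cv2.cvtColor(d['pixels'],cv2.COLOR_RGB2HSV)[200:300,260:340];m=(h[...,0]>100)&(h[...,0]<125)&(h[...,1]>150)
    print(cv2.minAreaRect(np.argwhere(m)[:,::-1].astype(np.float32)))
```

```text
yaw -4.03 [0.5061 0.2289] in board mm [-0.   2.1] [[-1.2, 0.4], [-1.2, 0.0], [1.5, -0.6], [1.0, 0.3]]
yaw -4.14 [0.5063 0.2279] in board mm [0.3 1.1] [[-0.7, 0.8], [-1.5, -0.6], [1.4, -0.1], [0.8, -0.0]]
head [[0.50633732 0.22726534 0.039     ]]
blue diff 0
((36.07902526855469, 48.445350646972656), (40.623809814453125, 65.83594512939453), 2.2025983333587646)
((37.0, 49.0), (66.0, 40.0), 90.0)
```

View pics/t9f.png

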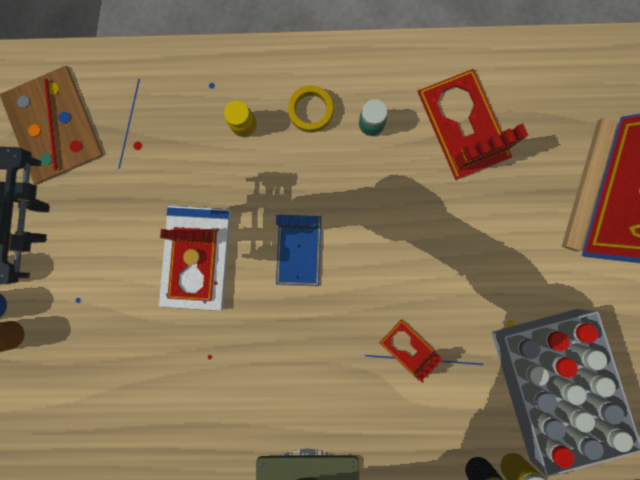

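The rest is home within measuring error, square (-4.03° and -4.14° against the board's -4.0°), and the blue rest is unmoved. Handing in.

Run:
```python
from plant import r
print(r.finish_job(), r.get_state()['clock'])
```

```text
the job is handed in; nothing more can be done
the job is handed in; nothing more can be done
```

I picked up the medium red rest by its comb and lowered it so the stud's head came up through the round opening. I then slid it to the end of the slot, where the push force rose to 5.7 N with the tool at the expected home position. After that I let go, backed away and handed the job in at about 12 s.

- **Position and squareness:** after release, both views put the rest within about 0.3 mm of home along the slot. Its yaw is -4.0° to -4.1°, against -4.0° for the board. The comb points to the blue-striped end, the head covers the slot's end, and the foot looks flat.
- **Sideways offset:** the two views differ by 1 mm, at 2.1 and 1.1 mm off centre. That is inside the slot's 5 mm of play on each side.
- **Blue rest:** it did not move; the top view shows no image difference in its area. A coarse rectangle fit gave different angles before and after (2.2° and 90°). I put that down to the fit and to shadow, given the zero difference.
- **Not checked:** the final force and speed limits were not read separately. No outside force I read during the job came near them.

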